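# Slide a loaded bead under the gauge bridge

### The arm

A 7-joint arm with a two-finger parallel gripper is mounted at the origin on the work surface. World frame = base frame: x ahead of the robot, y to its left, z up, the work surface at z = 0. Lengths are in m, angles in rad, forces in N, time in s.
With the tool pointing down it reaches from about 0.35 to 0.9 m from the base axis. Payload 7.2 kg.
Tool frame: the origin (TCP) lies between the finger pads; the fingertips stand 25 mm ahead of it and the grasp point (between the pads) lies 6 mm ahead of it; z points along the fingers, y is the direction in which the jaws open and shut (so a half turn about z gives the same grasp; the last joint's range is limited). The gripper opens to 88 mm and grips with 3 to 60 N. Pads are 20 mm wide; open, the fingers measure 115 mm over their backs; the gripper's body (75 mm by 178 mm) begins 61 mm behind the grasp point.
Start: joints at [1.159, 0.411, -0.013, 1.596, 0.006, 1.134, -0.082], TCP at [0.211, -0.588, 0.248] pointing down, gripper open.
Joint ranges: [-2.95, 2.95], [-0.29, 1.99], [-1.47, 1.44], [0.14, 2.54], [-1.03, 4.17], [0.13, 1.85], [-2.86, 2.86]. Speed limits (rad/s): [2.39, 2.39, 3.01, 3.01, 3.14, 3.14, 3.14].

### API

Orientations are given as a unit quaternion [x, y, z, w].
In Python, from cell import bot gives the robot as it stands.
- The arm moves only by the shell command python3 -m inch 'ROWS' [OPENING] [FORCE]. ROWS is JSON, a list of rows, each a list of 6 numbers: the shift along the tool's x, y, z in mm, then the turn, a rotation vector about the tool's x, y, z in rad. In form: [[x, y, z, ax, ay, az], ...]. A call has 1 to 5 rows; each row is the pose to reach, as a shift and turn from the pose commanded when the call began, along the tool's axes at that moment; what a row does not reach only later rows make up. A row lasts 1/10 s, in which the tool goes at most 50 mm and 8.59 degrees, less where a joint would pass 70% of its speed; a pose out of reach is approached as far as the arm can. A call with a gripper value outside its range is refused whole. OPENING is the finger opening in mm, from 0 to 87.8, set as the call begins (- or left out, the last holds). The fingers move at their own pace and stop on an object; FORCE is the grip in N (left out, the last holds). Time passes only in rows, so rows that repeat a pose let the fingers close. It gives the time, the measured TCP pose, the force and the opening at its end, in the units of the state.
- bot.observe(): the state, without advancing time (a new reading comes with each control period).
- bot.camera(name): name is "scene" or "side" or "wrist"; returns the picture (420x560x3 uint8, red, green, blue); there is no depth.
- bot.camera_params(name): a dict with "mtx" (3x3 intrinsics, pixels), "k1" (the pictures are not rectified: a ray, as slopes to the right and down, at radius r is drawn at 1 + k1 r^2 times it, then the intrinsics apply), "world_to_cam" (4x4, takes a point from world to camera coordinates); the wrist camera has in their place "tool_from_camera" (4x4, takes a point from camera to tool coordinates, whose origin is the TCP and whose axes are the flange's). Camera axes: x right, y down, z forward; pixel columns grow to the right and rows downward; lengths in m; the calibration is good to about 2 mm. A picture is of the moment at which its call begins: read the wrist's pose just before it. camera_params takes no time and is no camera call.
- bot.finish_job(): hands the job in, once; it reports no verdict.
Trained networks look in the newest picture that a camera, given by its name, has taken for a name from the list of things; names that differ only in an ending like _2 or _b are one class to them, and where a whole thing is asked for, a point or a joint stands for the part that bears it (a point fixed in the world has none). Each returns a list of dicts, best first, with "confidence" (0 to 1); they miss things now and then, are a little off and sometimes report something else, mostly with a low value. They report only what shows in the picture. A call takes as long as a camera call. They do not tell look-alikes from the thing itself.
- bot.recognise(camera, query): "location" ([x, y, z] in m, in world coordinates, good to about 4 mm: the middle of the surface that is visible of it).
- bot.outline_of(camera, query): "region" (420x560 bool, what is visible of it).
The state is a dict: "time_s": time; "q": joint angles; "qd": joint speeds; "tau": joint torques, N m; "position": TCP position; "tcp_rot": TCP orientation; "wrist_force": force on the tool from outside, world axes, zero at the start; "torque": the same for the moment, N m; "opening": finger opening in m.
Only numpy, scipy, OpenCV 4.12 (cv2) and the standard library are available. Lean on these libraries where they do the work, as an engineer would, in place of code of your own. Each camera call takes 0.05 s, during which the arm holds its last target.

### The job

Take the largest of the three beads out of the pocket tray and set it in the round recess of the flat wooden slide while the slide still lies outside the steel gauge. Then push the slide along the tabletop, without lifting it, in through the gauge's open mouth and under its low bridge until it is fully home against the back stop with the bead still in its recess. Leave the two small beads in their pockets and do not disturb the bowl, jars, scoop and pot.

Things in the scene. Friction and masses are not known exactly. Their poses are not given: they have to be found in the camera images.
- bead_large: the large drilled steel bead, a ball of 24 mm diameter (55 g); origin at its centre, axes roll with it. It starts in one of the three pockets (which one varies), centre 17 mm above the table
- bead_small1: a small drilled steel bead, ball of 16 mm diameter; origin at its centre; lies in another pocket, must stay there
- bead_small2: the other small steel bead, ball of 16 mm diameter; origin at its centre; lies in another pocket, must stay there
- pockets: black plastic pocket tray fixed to the table, 165 x 50 x 10 mm (x, y, z), three round pockets of 27 mm diameter and 5 mm depth in a row along its x axis, 50 mm apart, the middle one at its centre; origin at the centre of its underside
- slide: loose flat wooden slide, 110 x 90 x 18 mm (x, y, z), about 150 g, lying flat on the table in front of the gauge's mouth; origin at the centre of its underside; its +x end is the leading end, nearest the gauge. Too wide to be grasped; it is pushed by its edges
- slide_hole0 (a point): centre of the mouth of the slide's round recess (28 mm diameter, 8 mm deep), in the slide's top face 18 mm above the table and 30 mm ahead (+x) of the slide's origin. A bead seated in it has its centre 22 mm above the table and its top at 34 mm
- gauge: steel bead gauge fixed to the table, a U-shaped lane without floor. Its origin, at table level, is where the slide's origin lies when fully home; the slide goes in along the gauge's +x, its own +x the same way. Side rails 20 mm high, 12 mm wide, inner faces at y = +/-48 mm, from x = -45 to +55 mm; back stop 20 mm high, inner face at x = +55 mm
- gauge_mouth (a point): middle of the gauge's open mouth, on the table 85 mm before (-x of) the gauge's origin; here the flared 20 mm high guides stand about 66 mm either side of the lane's centre line, narrowing to 48 mm over the next 40 mm
- gauge_bridge (a point): middle of the underside of the gauge's bridge, a bar 14 mm wide across the lane at x = +30 mm of the gauge; underside 38 mm and top 50 mm above the table, screw heads on its posts up to 58 mm
- mortar: empty white ceramic mortar-shaped bowl, 124 mm wide, 70 mm high; origin at the centre of its underside; bystander
- jars: tower of three stacked plastic jars, 66 mm wide, 132 mm high; origin at the centre of its underside; bystander
- scoop: orange plastic scoop lying on the table, 158 mm long along its x axis, 56 mm wide, 27 mm high; origin on its underside between handle and pan; bystander
- pot: small empty terracotta pot, 94 mm wide, 80 mm high; origin at the centre of its underside; bystander
Not all that is in view belongs to the job. Several things have the shape of the slide; the one meant has the colours described above. Several things have the shape of the pockets; the one meant has the colours described above.

How it is judged:
On the way, in this order (a step that is already met when the one before it is completed fails the run):
1. the large bead sits, released, in the recess of the slide, with the slide still outside the gauge (its origin more than 90 mm short of home) (horizontal distance between bead_large and slide_hole0 below 0.006 m and z of bead_large in the frame of slide between 0.016 and 0.026 m and contact force between the fingers and bead_large below 0.1 N and x of slide in the frame of gauge below -0.09 m), for 0.2 s.
2. the slide has entered between the rails (origin less than 60 mm short of home) with the bead in its recess (horizontal distance between bead_large and slide_hole0 below 0.006 m and z of bead_large in the frame of slide between 0.016 and 0.026 m and x of slide in the frame of gauge above -0.06 m and y of slide in the frame of gauge between -0.012 and 0.012 m).
At the end, for the whole second after the job is handed in: The slide lies flat in the gauge's lane, its origin within 5 mm of home along the lane and 8 mm across it, in line within 0.08 rad, at rest; the large bead rests in its recess (within 6 mm of its centre and down in it); both small beads are still in the pocket tray (horizontal distance between bead_large and slide_hole0 below 0.006 m and z of bead_large in the frame of slide between 0.016 and 0.026 m and x of slide in the frame of gauge between -0.005 and 0.005 m and y of slide in the frame of gauge between -0.008 and 0.008 m and angle between the x axis of slide and the x axis of gauge, either way round below 0.08 rad and height (world z) of slide below 0.004 m and angle between slide's own z axis and vertical below 0.06 rad and linear speed of slide below 0.01 m/s and linear speed of bead_large below 0.02 m/s and distance between each of bead_small1, bead_small2 and pockets below 0.065 m); the robot touches nothing.
It fails at once if the slide is lifted more than 10 mm or tipped more than 0.25 rad (height (world z) of slide above 0.01 m or angle between slide's own z axis and vertical above 0.25 rad).
It fails at once if a small bead is moved more than 15 mm (distance of any of bead_small1, bead_small2 from where it was at the start of the episode above 0.015 m).
It fails at once if the bowl, jar tower, scoop or terracotta pot is moved more than 20 mm (distance of any of mortar, jars, scoop, pot from where it was at the start of the episode above 0.02 m).
It also fails if it takes over 72 s, if anything falls off the work surface, if the arm or the gripper's body presses on something with over 40 N, if the wrist force passes 120 N, or if a joint passes its speed limit or range.

## Working session

There is one attempt and no reset: what is moved stays moved. The work goes in short steps, Python scripts to look and compute and a shell command to move; the robot and the scene stay as the last step left them, time stands still between calls to the robot, and variables do not carry over. Pictures are saved under pics/ and viewed, and the job is handed in when it is done.

```bash
ls; mkdir -p pics
python3 - <<'E'
from cell import bot
import cv2
s=bot.observe(); print({k:s[k] for k in('time_s','position','tcp_rot','opening','wrist_force')})
for n in('scene','side','wrist'):
    im=bot.camera(n); cv2.imwrite(f'pics/{n}0.png',im[:,:,::-1])
    print(n,bot.camera_params(n))
E
```

```text
pics
{'time_s': 0.0, 'position': array([ 0.21048173, -0.58800816,  0.24680545]), 'tcp_rot': array([ 9.85262320e-01,  1.71048303e-01, -1.83839817e-04, -7.77367733e-04]), 'opening': 0.08728998124712029, 'wrist_force': array([0.26621991, 0.62208921, 0.07284761])}
scene {'mtx': array([[427.90235886,   0.        , 283.89393157],
       [  0.        , 427.90235886, 216.78876884],
       [  0.        ,   0.        ,   1.        ]]), 'k1': -0.09639973227149921, 'world_to_cam': array([[ 0.49612786,  0.86822295,  0.00678634, -0.25118188],
       [ 0.48201144, -0.26891749, -0.83387551, -0.20679626],
       [-0.72216489,  0.41697996, -0.55191085,  1.46261133],
       [ 0.        ,  0.        ,  0.        ,  1.        ]])}
side {'mtx': array([[393.08243609,   0.        , 277.98694424],
       [  0.        , 393.08243609, 210.22232494],
       [  0.        ,   0.        ,   1.        ]]), 'k1': -0.06491265430753955, 'world_to_cam': array([[-0.99822646, -0.05945406, -0.00302519,  0.53643727],
       [-0.03270737,  0.5901947 , -0.80659807,  0.08096475],
       [ 0.04974098, -0.80506859, -0.59109255,  0.97752297],
       [ 0.        ,  0.        ,  0.        ,  1.        ]])}
wrist {'mtx': array([[291.91077967,   0.        , 278.70474467],
       [  0.        , 291.91077967, 207.34609722],
       [  0.        ,   0.        ,   1.        ]]), 'k1': 0.01715710086797568, 'tool_from_camera': array([[-1.22058726e-03, -9.64877464e-01, -2.62697524e-01,
         7.17734745e-02],
       [ 9.99999239e-01, -1.13011550e-03, -4.95487526e-04,
         5.51941089e-04],
       [ 1.81206203e-04, -2.62697929e-01,  9.64878109e-01,
        -1.35792545e-01],
       [ 0.00000000e+00,  0.00000000e+00,  0.00000000e+00,
         1.00000000e+00]])}
```

View pics/scene0.png

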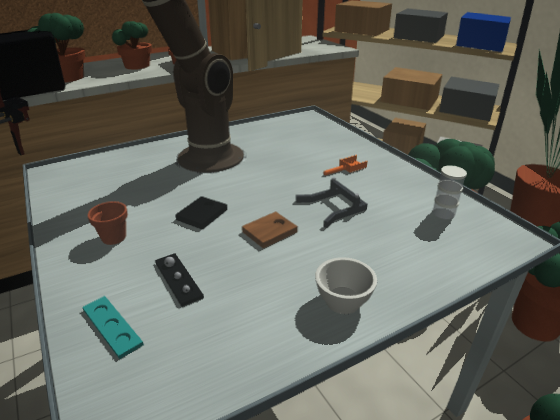

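View pics/side0.png

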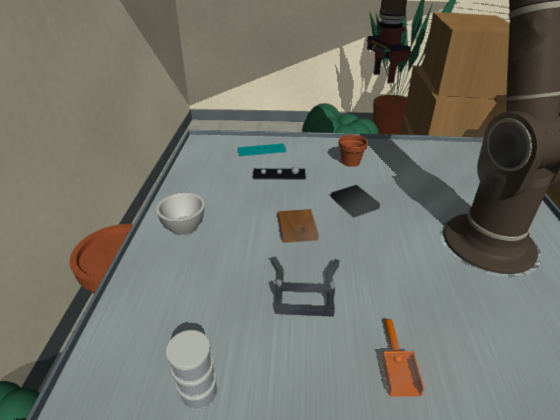

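View pics/wrist0.png

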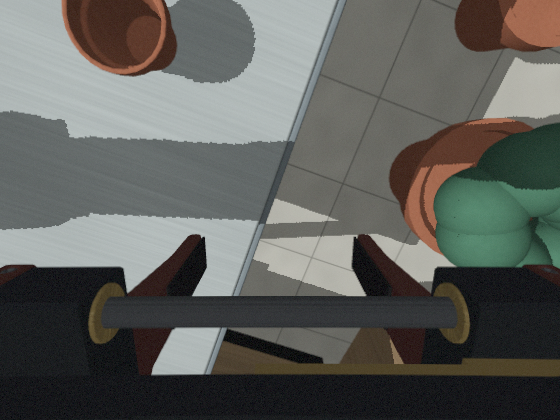

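The scene view shows two slide-shaped things: the brown wooden block at (270,229) and a black block at (201,212). The brown one is the slide. It also shows two trays: black at (178,278) and teal at (112,326). The black one, which holds the beads, is meant, and the large bead looks to be at (170,261). I'll localise these and confirm with a crop.

```bash
cat > h.py <<'E'
import numpy as np, cv2
from scipy.spatial.transform import Rotation as R
from cell import bot
def T_wc(name,s=None):
    p=bot.camera_params(name)
    if name=='wrist':
        s=s or bot.observe(); T=np.eye(4); T[:3,:3]=R.from_quat(s['tcp_rot']).as_matrix(); T[:3,3]=s['position']
        return T@p['tool_from_camera'],p
    return np.linalg.inv(p['world_to_cam']),p
def und(uv,p):
    uv=np.atleast_2d(np.float64(uv)).reshape(-1,1,2)
    return cv2.undistortPoints(uv,p['mtx'],np.array([p['k1'],0,0,0,0.]))[:,0]
def pix2w(name,uv,z,s=None):
    T,p=T_wc(name,s); n=und(uv,p); d=np.c_[n,np.ones(len(n))]@T[:3,:3].T; o=T[:3,3]
    return o+d*((z-o[2])/d[:,2])[:,None]
def w2pix(name,X,s=None):
    T,p=T_wc(name,s); Ti=np.linalg.inv(T)
    X=np.atleast_2d(np.float64(X))
    return cv2.projectPoints(X,cv2.Rodrigues(Ti[:3,:3])[0],Ti[:3,3],p['mtx'],np.array([p['k1'],0,0,0,0.]))[0][:,0]
E
python3 - <<'E'
from h import *
sc=bot.camera('scene'); sd=bot.camera('side')
cv2.imwrite('pics/c1.png',cv2.resize(sc[180:320,130:390,::-1],None,fx=3,fy=3,interpolation=cv2.INTER_CUBIC))
cv2.imwrite('pics/c2.png',cv2.resize(sd[150:330,220:420,::-1],None,fx=3.3,fy=3.3,interpolation=cv2.INTER_CUBIC))
for q in('bead_large','bead_small1','pockets','slide','slide_hole0','gauge','gauge_mouth','gauge_bridge','mortar','pot','jars','scoop'):
    for c in('scene','side'):
        print(q,c,[(np.round(d['location'],4).tolist(),round(d['confidence'],2)) for d in bot.recognise(c,q)])
E
```

```text
bead_large scene [([0.5115, -0.3004, 0.0228], 0.55)]
bead_large side [([0.5019, -0.2922, 0.0203], 0.52)]
bead_small1 scene [([0.6064, -0.2999, 0.0181], 0.63), ([0.5586, -0.2994, 0.0168], 0.52)]
bead_small1 side []
pockets scene [([0.57, -0.2954, 0.0085], 0.91), ([0.6356, -0.4552, 0.0085], 0.73)]
pockets side [([0.557, -0.2788, 0.0063], 0.58)]
slide scene [([0.4966, -0.0428, 0.023], 0.81), ([0.3396, -0.1587, 0.0191], 0.61)]
slide side [([0.4897, -0.0167, 0.0141], 0.82), ([0.3336, -0.1413, 0.0169], 0.58)]
slide_hole0 scene [([0.4973, -0.0383, 0.0192], 0.89), ([0.3412, -0.1594, 0.0229], 0.81), ([0.4801, 0.2044, 0.0209], 0.37)]
slide_hole0 side [([0.3321, -0.1422, 0.0162], 0.96), ([0.4934, -0.0177, 0.0198], 0.64)]
gauge scene [([0.4786, 0.2057, 0.0208], 0.94)]
gauge side [([0.4667, 0.2205, 0.0196], 0.69), ([0.4888, -0.0193, 0.0155], 0.32), ([0.3223, -0.3666, 0.0635], 0.21)]
gauge_mouth scene [([0.4789, 0.1979, 0.0182], 0.67)]
gauge_mouth side [([0.4688, 0.2181, 0.017], 0.63)]
gauge_bridge scene [([0.4821, 0.1982, 0.0206], 0.66)]
gauge_bridge side [([0.4688, 0.2242, 0.0201], 0.97)]
mortar scene [([0.7779, -0.011, 0.0541], 0.92), ([0.4943, -0.0407, 0.021], 0.69), ([0.661, 0.409, 0.0848], 0.44)]
mortar side [([0.7838, -0.0294, 0.0518], 0.59), ([0.4676, 0.2203, 0.0183], 0.52)]
pot scene [([0.3441, -0.395, 0.0562], 0.56)]
pot side [([0.3231, -0.3676, 0.0602], 0.63)]
jars scene [([0.4798, 0.2055, 0.0212], 0.75)]
jars side [([0.6421, 0.4501, 0.1122], 0.69)]
scoop scene [([0.3045, 0.3541, 0.014], 0.67), ([0.4961, -0.0402, 0.0214], 0.21)]
scoop side [([0.2961, 0.3735, 0.0032], 0.6)]
```

View pics/c1.png

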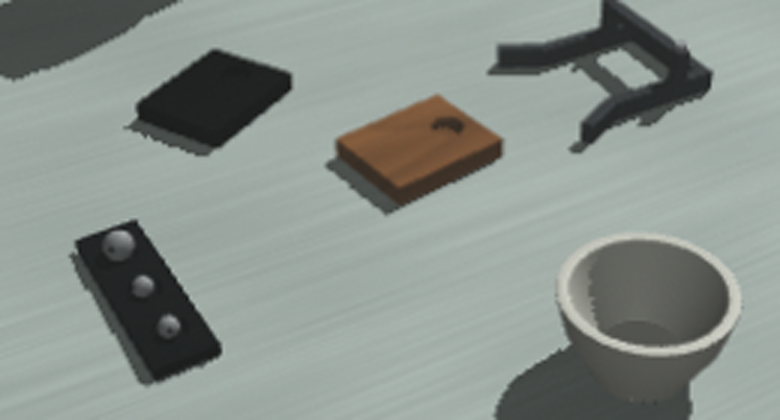

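View pics/c2.png

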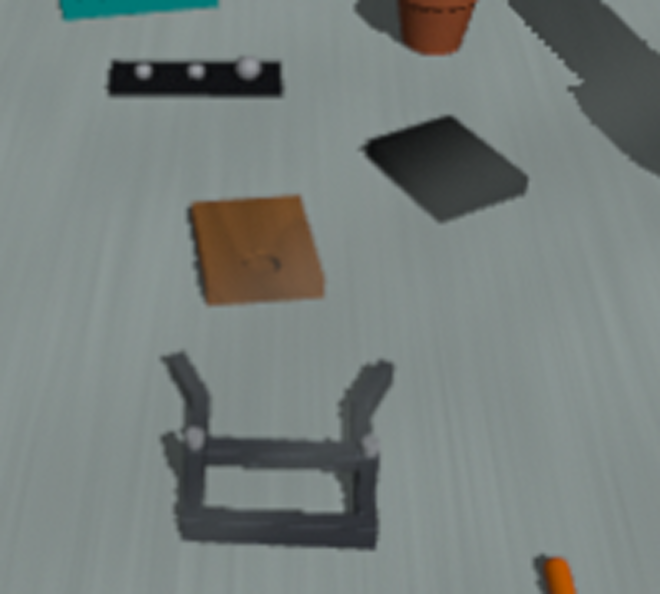

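The crops confirm the picks: the brown slide with its recess, and the black tray with the large bead at the end nearest the robot. The two fixed cameras disagree by about 2 cm in y, so I'll check with the wrist camera. I'm moving it over the tray.

```bash
python3 -m inch '[[41,-26,0,0,0,0],[82,-52,0,0,0,0],[123,-78,0,0,0,0],[164,-104,0,0,0,0],[206,-130,0,0,0,0]]' 60 10
```

```text
time_s: 1.95
position: [0.3616, -0.3951, 0.2479]
tcp_rot: [0.985, 0.171, 0.0, 0.0]
wrist_force: [1.9, -0.8, 0.4]
opening: 0.0601
```

```bash
python3 -m inch '[[41,-26,0,0,0,0.11],[82,-52,0,0,0,0.23],[124,-79,0,0,0,0.344],[124,-79,0,0,0,0.344],[124,-79,0,0,0,0.344]]' 60 10
```

```text
time_s: 2.45
position: [0.4516, -0.2793, 0.2477]
tcp_rot: [1.0, 0.002, 0.0, 0.0]
wrist_force: [0.5, -0.8, 0.3]
opening: 0.06
```

Run:
```python
from h import *
s=bot.observe(); im=bot.camera('wrist'); cv2.imwrite('pics/w1.png',im[:,:,::-1])
print(s['time_s'],s['position'],s['tcp_rot'],s['q'])
for q in('bead_large','bead_small1','pockets','slide','slide_hole0','gauge'):
    print(q,[(np.round(d['location'],4).tolist(),round(d['confidence'],2)) for d in bot.recognise('wrist',q)])
# own pixel for tray beads: scene & side
print(pix2w('scene',[[170,261]],.017),pix2w('side',[[295.5,170.5]],.017))
```

```text
2.45 [ 0.451606   -0.27932173  0.24768957] [9.99997908e-01 2.04412895e-03 1.15634363e-05 6.79339719e-05] [ 0.58659941  0.25858978 -0.14982653  1.81641107  0.04366337  1.06968598
 -1.1460074 ]
bead_large [([0.4974, -0.2964, 0.0227], 0.8)]
bead_small1 [([0.6056, -0.2937, 0.0177], 0.56), ([0.5511, -0.2976, 0.0164], 0.45)]
pockets [([0.5656, -0.2957, 0.0117], 0.58), ([0.6069, -0.4556, 0.0091], 0.57)]
slide [([0.3558, -0.156, 0.0171], 0.92)]
slide_hole0 [([0.4908, -0.0399, 0.0164], 0.78), ([0.3499, -0.1519, 0.0215], 0.78)]
gauge []
[[ 0.50196853 -0.29652711  0.017     ]] [[ 0.50002895 -0.29729737  0.017     ]]
```

View pics/w1.png

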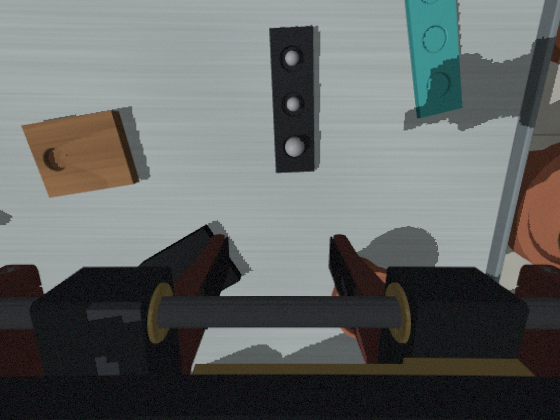

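Run:
```python
from h import *
print(pix2w('wrist',[[294.5,147],[292.5,104],[291,58.5]],.017))
# slide top corners
print('slide wrist top', pix2w('wrist',[[23,126],[112,110],[134,184],[49,197],[56,159]],.018))
c1=np.array([[437,95],[502,142],[398,190],[338,142],[448,127]])/3+[130,180]
print('slide scene',pix2w('scene',c1,.018))
c2=np.array([[192,203],[300,196],[324,296],[207,304],[262,262]])/3.3+[220,150]
print('slide side',pix2w('side',c2,.018))
```

```text
[[ 0.49923799 -0.30150617  0.017     ]
 [ 0.54911702 -0.29856769  0.017     ]
 [ 0.59782374 -0.29638258  0.017     ]]
slide wrist top [[ 0.52396079  0.02221928  0.018     ]
 [ 0.542445   -0.08526244  0.018     ]
 [ 0.45380022 -0.09893688  0.018     ]
 [ 0.43720486  0.01030206  0.018     ]
 [ 0.4851066  -0.00822834  0.018     ]]
slide scene [[ 0.43907942  0.01299321  0.018     ]
 [ 0.52970345  0.025581    0.018     ]
 [ 0.54647873 -0.0816518   0.018     ]
 [ 0.46242097 -0.0949436   0.018     ]
 [ 0.48795096 -0.00315544  0.018     ]]
slide side [[ 0.54137972 -0.07669876  0.018     ]
 [ 0.45354941 -0.09124543  0.018     ]
 [ 0.43673874  0.03388327  0.018     ]
 [ 0.52295886  0.04769697  0.018     ]
 [ 0.483313   -0.0036403   0.018     ]]
```

```bash
python3 -m inch '[[16,7,35,0,0,0],[32,14,75,0,0,0],[48,20,115,0,0,0],[48,20,150,0,0,0],[48,20,150,0,0,0]]' 50 10
python3 - <<'E'
from h import *
s=bot.observe(); im=bot.camera('wrist'); cv2.imwrite('pics/w2.png',im[:,:,::-1]); cv2.imwrite('pics/side2.png',cv2.resize(bot.camera('side')[100:240,220:360,::-1],None,fx=4,fy=4))
print(s['position'])
print([(np.round(d['location'],4).tolist(),round(d['confidence'],2)) for d in bot.recognise('wrist','bead_large')])
m=bot.outline_of('wrist','bead_large')
for d in m[:2]:
    ys,xs=np.nonzero(d['region']); print(d['confidence'],xs.mean(),ys.mean(),len(xs)); print(pix2w('wrist',[[xs.mean(),ys.mean()]],.017,s))
E
```

```text
time_s: 3.3
position: [0.4958, -0.2995, 0.0929]
tcp_rot: [1.0, -0.0, -0.004, -0.002]
wrist_force: [-0.2, 0.1, -0.1]
opening: 0.0499
[ 0.49583095 -0.29948299  0.09292423]
[([0.5023, -0.2981, 0.0248], 0.93)]
0.78 277.2324393358876 217.0102171136654 783
[[ 0.50195502 -0.29843126  0.017     ]]
```

View pics/w2.png

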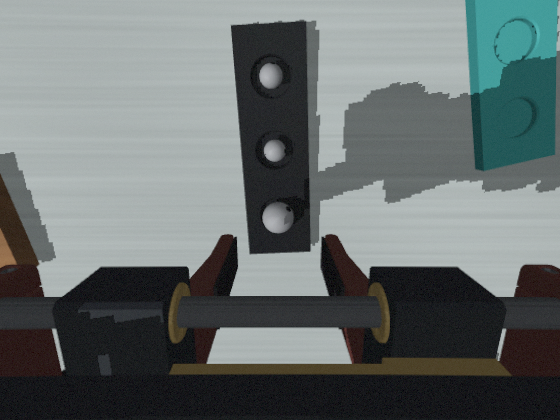

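```bash
python3 -m inch '[[5,0,15,0,0,0],[5,0,35,0,0,0],[5,0,53,0,0,0],[5,0,53,0,0,0],[5,0,53,0,0,0]]' 44 10
python3 - <<'E'
from h import *
s=bot.observe(); im=bot.camera('wrist'); cv2.imwrite('pics/w3.png',im[:,:,::-1]);im=bot.camera('side'); cv2.imwrite('pics/side3.png',cv2.resize(im[100:240,220:360,::-1],None,fx=4,fy=4))
print(s['position'],s['wrist_force'])
E
```

```text
time_s: 4.0
position: [0.5043, -0.3005, 0.0451]
tcp_rot: [1.0, -0.0, 0.0, 0.0]
wrist_force: [0.5, -0.2, 0.3]
opening: 0.0439
[ 0.50428257 -0.30052326  0.04511908] [ 0.49769073 -0.22089013  0.30728005]
```

View pics/w3.png

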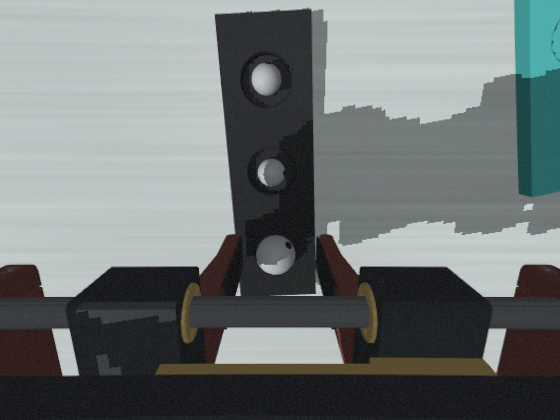

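View pics/side3.png

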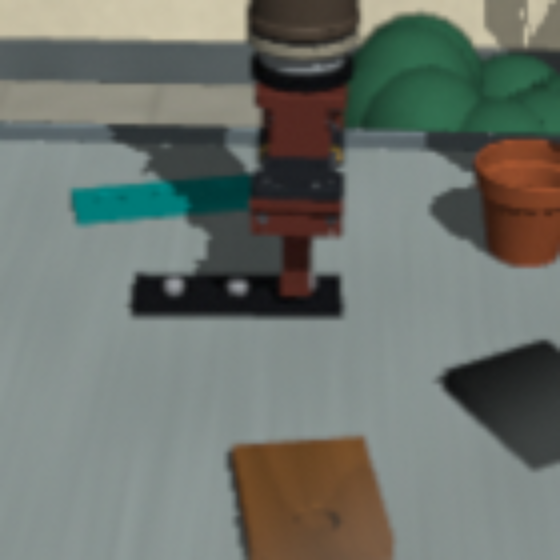

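Run:
```python
from h import *
s=bot.observe();print(s['position'],s['time_s']); print(pix2w('wrist',[[275.5,255],[276,293]],.017,s), w2pix('wrist',[s['position']+[0,0,-.025]],s))
```

```text
[ 0.50472178 -0.30081747  0.04582893] 4.1
[[ 0.50170506 -0.29925083  0.017     ]
 [ 0.4756282  -0.29945651  0.017     ]] [[278.04358076 253.01205371]]
```

```bash
python3 -m inch '[[-1,-1,3,0,0,0],[-3,-1,6,0,0,0],[-3,-1,8,0,0,0],[-3,-1,8,0,0,0]]' 44 10;  python3 -m inch '[[0,0,0,0,0,0],[0,0,0,0,0,0],[0,0,0,0,0,0],[0,0,0,0,0,0],[0,0,0,0,0,0]]' 15 8
python3 - <<'E'
from h import *
im=bot.camera('wrist'); cv2.imwrite('pics/w4.png',im[:,:,::-1]);s=bot.observe();print(s['position'],s['opening'],s['wrist_force'])
E
```

```text
time_s: 4.5
position: [0.5006, -0.2994, 0.0365]
tcp_rot: [1.0, -0.0, -0.0, -0.0]
wrist_force: [0.8, 0.6, 0.1]
opening: 0.0441
time_s: 5.0
position: [0.5009, -0.2994, 0.0366]
tcp_rot: [1.0, -0.0, 0.0, 0.0]
wrist_force: [0.1, 0.1, -0.1]
opening: 0.0234
[ 0.50094    -0.29939539  0.03667508] 0.022981477717119277 [ 0.46881739 -0.02456281 -0.2398923 ]
```

View pics/w4.png

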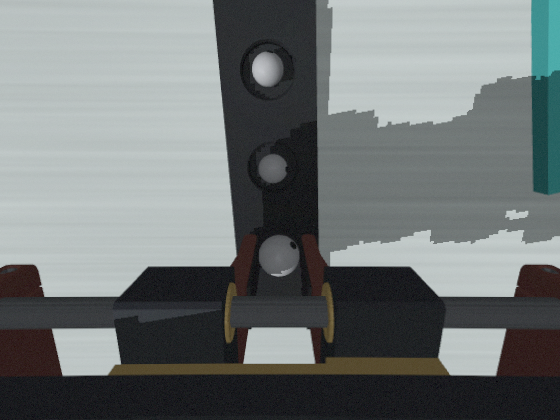

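The bead is between the pads, with the opening at 23 mm. Lifting it.

```bash
python3 -m inch '[[0,0,0,0,0,0],[0,0,-5,0,0,0],[0,0,-12,0,0,0],[0,0,-20,0,0,0],[0,0,-25,0,0,0]]' 15 14;  python3 -m inch '[[0,0,-20,0,0,0],[0,0,-50,0,0,0],[0,0,-80,0,0,0],[0,0,-80,0,0,0]]'
python3 - <<'E'
from h import *
im=bot.camera('wrist'); cv2.imwrite('pics/w5.png',im[:,:,::-1]);s=bot.observe();print(s['position'],s['opening'],s['wrist_force'])
E
```

```text
time_s: 5.55
position: [0.5013, -0.2997, 0.0629]
tcp_rot: [1.0, -0.0, 0.001, 0.0]
wrist_force: [0.3, 0.5, -0.0]
opening: 0.0226
time_s: 5.95
position: [0.5031, -0.3006, 0.1463]
tcp_rot: [1.0, -0.0, 0.003, 0.002]
wrist_force: [-0.2, -0.3, -0.8]
opening: 0.023
[ 0.50211468 -0.30012335  0.14419505] 0.022864802276395296 [-0.10384211 -0.63032645 -0.37666889]
```

View pics/w5.png

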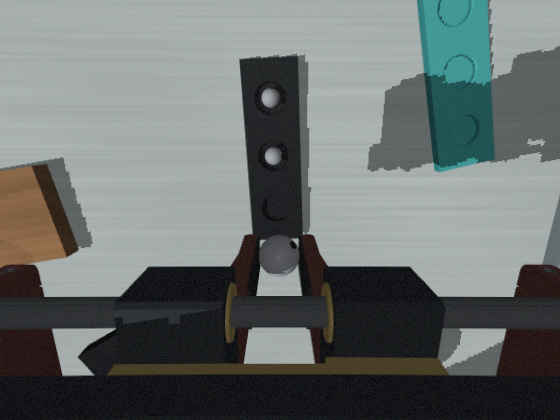

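The bead is lifted clean, and the small beads are still in their pockets at (270,97) and (273,156). Carrying it towards the slide and yawing about 90°.

```bash
python3 -m inch '[[-3,-40,-25,0,0,-0.14],[-6,-80,-50,0,0,-0.28],[-9,-120,-55,0,0,-0.42],[-12,-160,-55,0,0,-0.56],[-15,-200,-55,0,0,-0.7]]';  python3 -m inch '[[0,0,0,0,0,-0.14],[0,0,0,0,0,-0.28],[0,0,0,0,0,-0.42],[0,0,0,0,0,-0.56],[0,0,0,0,0,-0.7]]';  python3 -m inch '[[0,0,0,0,0,-0.14],[0,0,0,0,0,-0.171],[0,0,0,0,0,-0.171]]'
python3 - <<'E'
from h import *
s=bot.observe();im=bot.camera('wrist'); cv2.imwrite('pics/w6.png',im[:,:,::-1]);print(s['position'],s['tcp_rot'],s['opening'],s['q'])
for q in('slide','slide_hole0','gauge','gauge_bridge','gauge_mouth'):
    print(q,[(np.round(d['location'],4).tolist(),round(d['confidence'],2)) for d in bot.recognise('wrist',q)])
E
```

```text
time_s: 6.5
position: [0.4852, -0.0979, 0.1963]
tcp_rot: [0.938, 0.345, -0.0, -0.0]
wrist_force: [0.4, 0.8, -1.9]
opening: 0.0231
time_s: 7.0
position: [0.4853, -0.0993, 0.1957]
tcp_rot: [0.763, 0.646, -0.0, -0.001]
wrist_force: [-0.3, -0.6, -0.2]
opening: 0.023
time_s: 7.3
position: [0.4855, -0.0995, 0.1961]
tcp_rot: [0.708, 0.706, -0.0, -0.0]
wrist_force: [0.2, -0.4, -0.0]
opening: 0.0232
[ 0.48554667 -0.09949972  0.19606081] [ 7.07992483e-01  7.06219781e-01 -1.74514321e-04 -4.83220439e-04] 0.02321553018277242 [ 0.54654264  0.29644081 -0.52856731  1.93659905  0.18085256  0.95583477
 -0.07056974]
slide [([0.3296, -0.1459, 0.0151], 0.94), ([0.4919, -0.0287, 0.0198], 0.57)]
slide_hole0 [([0.4893, -0.0309, 0.0162], 0.91), ([0.3249, -0.1448, 0.0194], 0.74)]
gauge []
gauge_bridge []
gauge_mouth []
```

View pics/w6.png

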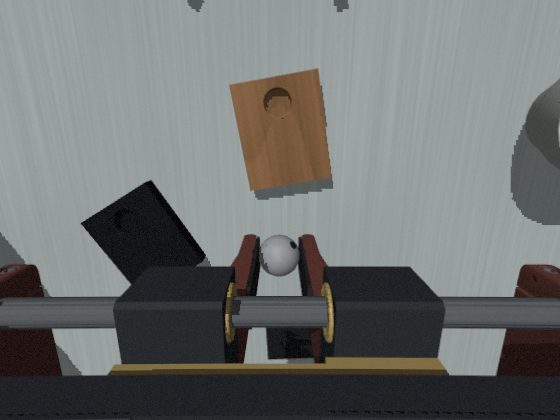

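Run:
```python
from h import *
s=bot.observe()
c=pix2w('wrist',[[231,85],[318,69],[332,177],[251,190],[277.5,102]],.018,s);print(c)
ctr=c[:4].mean(0); d=(c[0]+c[1]-c[2]-c[3])[:2]; d/=np.linalg.norm(d); print(ctr,np.degrees(np.arctan2(d[1],d[0])),ctr[:2]+.03*d)
print([np.linalg.norm(c[i]-c[(i+1)%4]) for i in range(4)])
```

```text
[[ 0.43867487  0.01306432  0.018     ]
 [ 0.52507172  0.02746606  0.018     ]
 [ 0.54393725 -0.0797055   0.018     ]
 [ 0.45566757 -0.09388696  0.018     ]
 [ 0.48507176 -0.00294518  0.018     ]]
[ 0.49083785 -0.03326552  0.018     ] 99.50685893368593 [ 0.48588288 -0.00367754]
[np.float64(0.0875889628854177), np.float64(0.10881935385518515), np.float64(0.08940162366459377), np.float64(0.10829278282681543)]
```

```bash
python3 -m inch '[[32,0,10,0,0,0],[64,0,40,0,0,0],[95,0,80,0,0,0],[95,0,115,0,0,0],[95,0,115,0,0,0]]'; python3 -m inch '[[0,0,0,0,0,0],[0,0,0,0,0,0]]'
python3 - <<'E'
from h import *
s=bot.observe();im=bot.camera('wrist'); cv2.imwrite('pics/w7.png',im[:,:,::-1]);print(s['position'],s['tcp_rot'],s['opening'])
sd=bot.camera('side');cv2.imwrite('pics/side7.png',cv2.resize(sd[150:330,220:420,::-1],None,fx=3.3,fy=3.3,interpolation=cv2.INTER_CUBIC))
T,p=T_wc('wrist',s)
print(w2pix('wrist',[s['position']+[0,.0008,-.021],[.4855,-.0035,.018]],s))
E
```

```text
time_s: 8.1
position: [0.483, -0.0036, 0.0782]
tcp_rot: [0.706, 0.708, -0.002, -0.003]
wrist_force: [-0.2, -1.0, -1.0]
opening: 0.023
time_s: 8.3
position: [0.4871, -0.0051, 0.0833]
tcp_rot: [0.708, 0.707, 0.001, 0.001]
wrist_force: [0.2, 0.4, -0.7]
opening: 0.0229
[ 0.48713036 -0.00506965  0.08328851] [7.07635577e-01 7.06576596e-01 6.92606367e-04 9.61589554e-04] 0.02290471490263594
[[278.32265726 253.37715925]
 [276.02264071 227.12244201]]
```

View pics/w7.png

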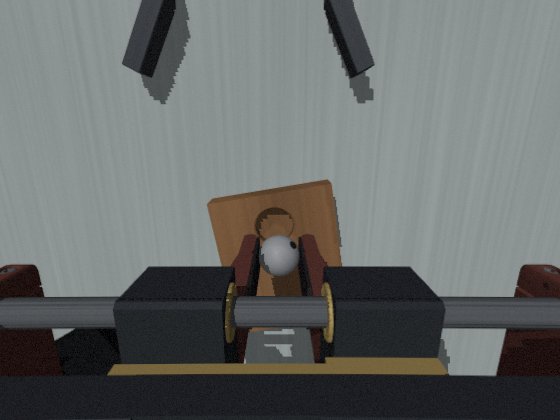

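View pics/side7.png

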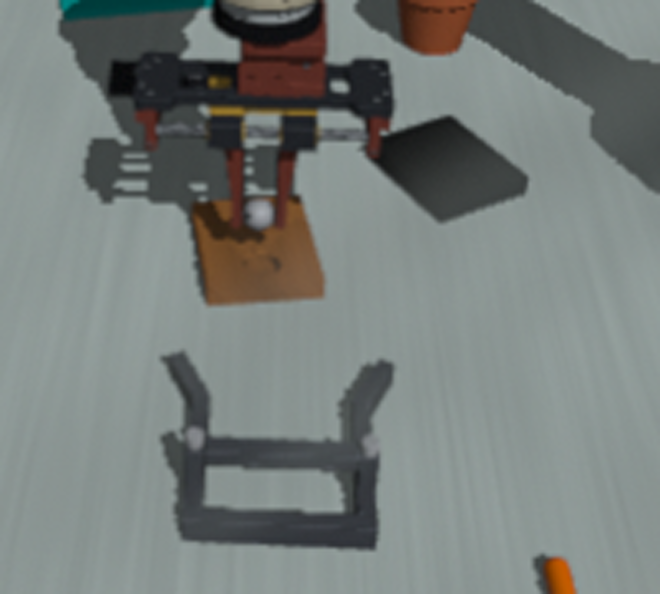

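```bash
python3 -m inch '[[1,-1,10,0,0,0],[2.5,-2.5,20,0,0,0],[2.5,-2.5,26,0,0,0],[2.5,-2.5,26,0,0,0],[2.5,-2.5,26,0,0,0]]'
python3 - <<'E'
from h import *
s=bot.observe();im=bot.camera('wrist'); cv2.imwrite('pics/w8.png',im[:,:,::-1]);print(s['position'],s['tcp_rot'],s['opening'])
b=pix2w('wrist',[[279.5,255.5]],s['position'][2]-.0197,s);print(b, w2pix('wrist',[[.485,-.0028,.018]],s))
E
```

```text
time_s: 8.9
position: [0.4832, -0.0018, 0.0553]
tcp_rot: [0.707, 0.707, -0.0, -0.0]
wrist_force: [-0.2, -0.5, -0.7]
opening: 0.0229
[ 0.48323306 -0.00181199  0.05531963] [ 7.07013767e-01  7.07199674e-01 -2.31787550e-04 -3.16925652e-04] 0.022881894167460788
[[ 0.48385154 -0.00174636  0.03561963]] [[281.25698309 245.35688921]]
```

View pics/w8.png

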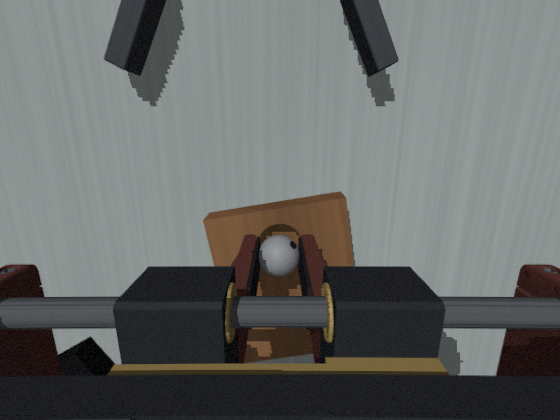

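```bash
python3 -m inch '[[-0.5,0.7,5,0,0,0],[-0.5,0.7,10,0,0,0],[-0.5,0.7,10,0,0,0],[-0.5,0.7,10,0,0,0]]'
python3 - <<'E'
from h import *
s=bot.observe();im=bot.camera('wrist'); cv2.imwrite('pics/w9.png',cv2.resize(im[180:320,180:380,::-1],None,fx=4,fy=4));print(s['position'],s['wrist_force'],s['opening'])
print(w2pix('wrist',[[.4846,-.0022,.018]],s))
E
```

```text
time_s: 9.35
position: [0.484, -0.0024, 0.0454]
tcp_rot: [0.707, 0.707, -0.0, -0.0]
wrist_force: [-0.4, -0.4, 0.8]
opening: 0.023
[ 0.4839826  -0.00243515  0.04543522] [-0.44873738 -0.37364571  0.80779187] 0.02300995681595022
[[279.46200217 249.82654731]]
```

View pics/w9.png

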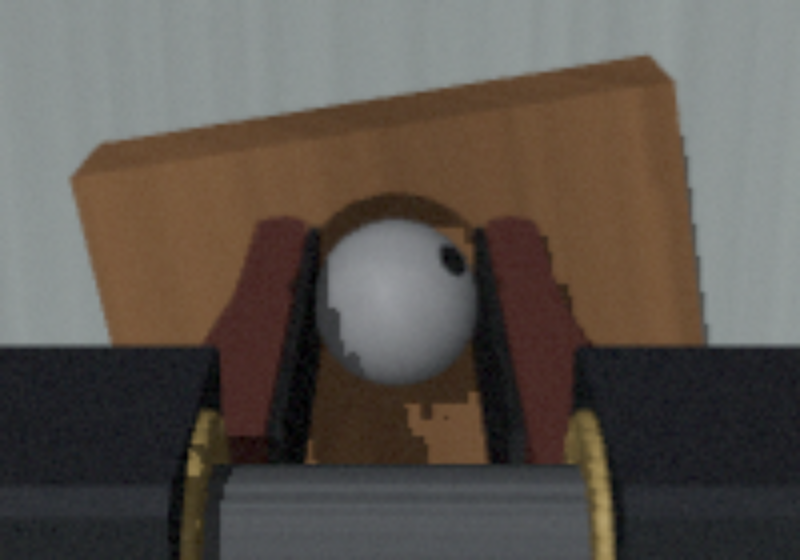

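Bead and recess are aligned in the crop, with the bead centre at (397,303) and the recess arc around x≈397. Releasing.

```bash
python3 -m inch '[[0,0,0,0,0,0],[0,0,0,0,0,0],[0,0,0,0,0,0],[0,0,0,0,0,0],[0,0,0,0,0,0]]' 34 8; python3 -m inch '[[0,0,-10,0,0,0],[0,0,-30,0,0,0],[0,0,-60,0,0,0],[0,0,-60,0,0,0],[0,0,-60,0,0,0]]'
python3 - <<'E'
from h import *
s=bot.observe();im=bot.camera('wrist'); cv2.imwrite('pics/w10.png',im[:,:,::-1]);print(s['position'],s['wrist_force'],s['opening'])
E
```

```text
time_s: 9.9
position: [0.4842, -0.0025, 0.0457]
tcp_rot: [0.707, 0.707, 0.0, 0.0]
wrist_force: [0.5, -0.2, 0.1]
opening: 0.0339
time_s: 10.4
position: [0.4846, -0.0026, 0.1066]
tcp_rot: [0.707, 0.707, 0.001, 0.001]
wrist_force: [0.4, -0.1, 0.3]
opening: 0.034
[ 0.48464156 -0.00261642  0.10663334] [ 0.38559311 -0.11443795  0.33891323] 0.03395736235247642
```

View pics/w10.png

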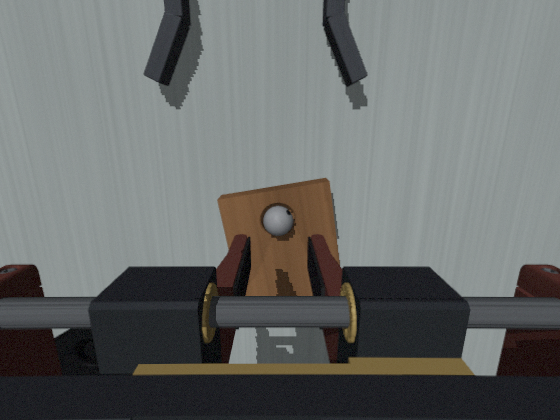

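Bead is seated at (278,220). Next I'll rise to see the gauge and the slide together.

```bash
python3 -m inch '[[10,0,-50,0,0,0],[30,0,-100,0,0,0],[60,0,-140,0,0,0],[90,0,-180,0,0,0],[90,0,-200,0,0,0]]' 60 8;python3 -m inch '[[0,0,0,0,0,0],[0,0,0,0,0,0],[0,0,0,0,0,0]]'
python3 - <<'E'
from h import *
s=bot.observe();im=bot.camera('wrist'); cv2.imwrite('pics/w11.png',im[:,:,::-1]);print(s['position'],s['tcp_rot'])
cv2.imwrite('pics/w11b.png',cv2.resize(im[0:230,150:410,::-1],None,fx=3,fy=2.6))
E
```

```text
time_s: 10.95
position: [0.484, 0.0918, 0.3082]
tcp_rot: [0.705, 0.709, 0.002, 0.0]
wrist_force: [0.6, 1.1, -0.1]
opening: 0.0599
time_s: 11.25
position: [0.4834, 0.0866, 0.3038]
tcp_rot: [0.707, 0.707, -0.001, -0.001]
wrist_force: [-0.2, -0.5, -0.2]
opening: 0.0602
[0.48341178 0.08659318 0.30377705] [ 0.70745206  0.70675959 -0.00130133 -0.00087688]
```

View pics/w11.png

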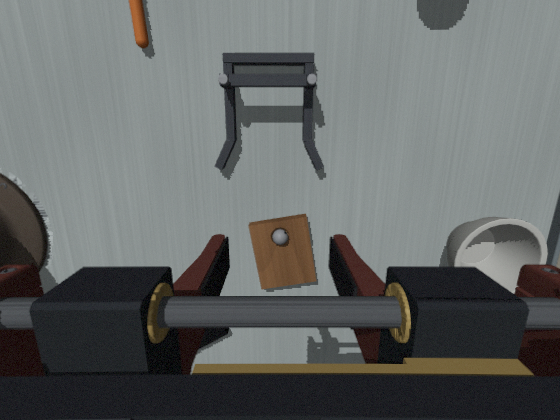

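View pics/w11b.png

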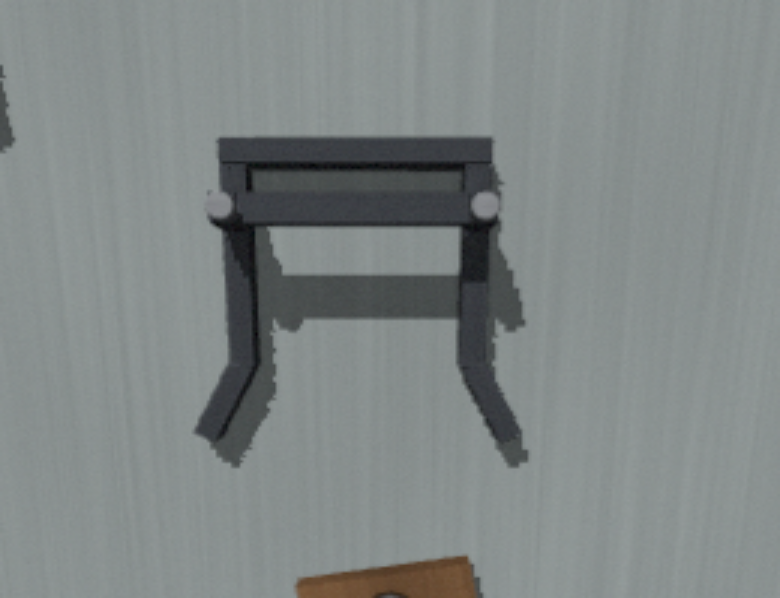

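```bash
cat >> h.py <<'E'
def slidepose(pts,s,cam='wrist'):
    # pts: lead-left, lead-right, trail-right, trail-left px of top face
    c=pix2w(cam,pts,.018,s); d=(c[0]+c[1]-c[2]-c[3])[:2]; d/=np.linalg.norm(d)
    print('slide ctr',c[:,:2].mean(0),'hdg',np.degrees(np.arctan2(d[1],d[0])),'w/l',np.linalg.norm(c[0]-c[1]),np.linalg.norm(c[1]-c[2]))
E
python3 - <<'E'
from h import *
s=dict(position=np.array([0.48341178,0.08659318,0.30377705]),tcp_rot=np.array([ 0.70745206,0.70675959,-0.00130133,-0.00087688]))
f=lambda l:np.array(l)/[3,2.6]+[150,0]
print('rail knuckle LO LI RI RO',pix2w('wrist',f([[231,363],[257,362],[459,362],[487,365]]),.02,s))
print('stop top back, front',pix2w('wrist',f([[219,138],[492,138],[219,162],[492,163]]),.02,s))
print('screws',pix2w('wrist',f([[219,205],[485,205]]),.058,s))
print('bridge edges',pix2w('wrist',f([[245,192],[245,223],[460,192],[460,224]]),.05,s))
slidepose([[249.5,222],[305,214.5],[316.5,281],[261,290]],s)
# scene screws
E
```

```text
rail knuckle LO LI RI RO [[0.41041125 0.1418525  0.02      ]
 [0.42256201 0.14236626 0.02      ]
 [0.51677677 0.14219383 0.02      ]
 [0.5298681  0.1405852  0.02      ]]
stop top back, front [[0.41079976 0.25091707 0.02      ]
 [0.5287713  0.25063855 0.02      ]
 [0.41019492 0.24007948 0.02      ]
 [0.5291296  0.23935009 0.02      ]]
screws [[0.41589445 0.21455951 0.058     ]
 [0.52280589 0.21432986 0.058     ]]
bridge edges [[0.42539526 0.22138235 0.05      ]
 [0.42475909 0.20785644 0.05      ]
 [0.51324557 0.22119038 0.05      ]
 [0.51354241 0.20722768 0.05      ]]
slide ctr [ 0.48921343 -0.03093523] hdg 99.05171624469541 w/l 0.08477565177408118 0.1132493404891378
```

Gauge comes out with heading 90° (along +y), origin ≈ (0.4695, 0.1845) and lane centre x ≈ 0.4695. The slide is at (0.490, -0.033), heading 99.3°. I'm moving behind its trailing edge with the jaws spread to 50 mm and yaw matched.

```bash
python3 -m inch '[[-40,4,25,0,0,0],[-80,8,65,0,0,-0.03],[-120,12,105,0,0,-0.08],[-160,16,145,0,0,-0.13],[-201,19,175,0,0,-0.162]]' 50 20;python3 -m inch '[[0,0,0,0,0,0],[0,0,0,0,0,0],[0,0,0,0,0,0]]'
python3 - <<'E'
from h import *
s=bot.observe();im=bot.camera('wrist'); cv2.imwrite('pics/w12.png',im[:,:,::-1]);print(s['position'],s['tcp_rot'],R.from_quat(s['tcp_rot']).as_matrix()[:2,0])
E
```

```text
time_s: 11.8
position: [0.5005, -0.0984, 0.1409]
tcp_rot: [0.647, 0.763, -0.0, -0.001]
wrist_force: [1.4, -0.1, -0.9]
opening: 0.0502
time_s: 12.1
position: [0.5019, -0.0962, 0.1437]
tcp_rot: [0.647, 0.762, 0.0, -0.0]
wrist_force: [-0.1, 1.0, 0.3]
opening: 0.0499
[ 0.50187424 -0.09621335  0.14369149] [ 6.47369877e-01  7.62175887e-01  2.68615848e-04 -2.96148893e-04] [-0.16182431  0.98681926]
```

View pics/w12.png

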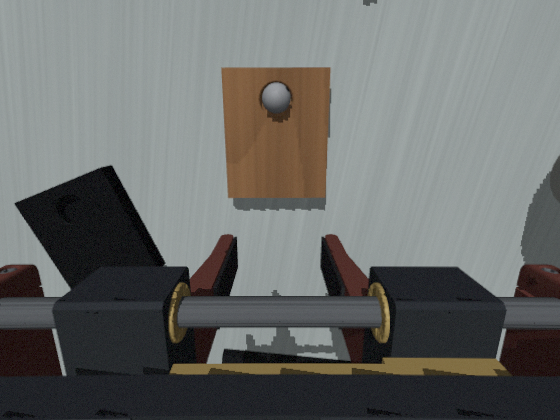

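The slide is square with the tool and centred at px x≈277. Backing off 16 mm, then descending to fingertips about 5 mm above the table.

```bash
python3 -m inch '[[-16,0,0,0,0,0],[-16,0,30,0,0,0],[-16,0,65,0,0,0],[-16,0,95,0,0,0],[-16,0,105,0,0,0]]';python3 -m inch '[[0,0,0,0,0,0],[0,0,0,0,0,0]]'
python3 - <<'E'
from h import *
s=bot.observe();im=bot.camera('wrist'); cv2.imwrite('pics/w13.png',im[:,:,::-1]);print(s['position'],s['wrist_force'])
E
```

```text
time_s: 12.65
position: [0.5035, -0.1117, 0.0371]
tcp_rot: [0.647, 0.763, -0.0, -0.001]
wrist_force: [0.0, 0.8, -0.8]
opening: 0.0499
time_s: 12.85
position: [0.5054, -0.1125, 0.04]
tcp_rot: [0.647, 0.762, 0.0, 0.001]
wrist_force: [-0.1, 0.2, 0.1]
opening: 0.0497
[ 0.50543187 -0.11247439  0.03997261] [-0.13099126  0.15230363  0.13041647]
```

View pics/w13.png

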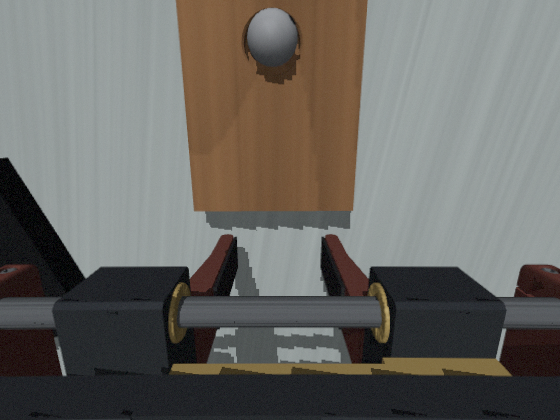

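```bash
python3 -m inch '[[0,-1,4,0,0,0],[0,-2,9,0,0,0],[3,-2,9,0,0,0],[6,-2,9,0,0,0],[9,-2,9,0,0,0]]';python3 -m inch '[[3,0,0,0,0,0],[6,0,0,0,0,0],[9,0,0,0,0,0],[12,0,0,0,0,0],[15,0,0,0,0,0]]'
python3 - <<'E'
from h import *
s=bot.observe();im=bot.camera('wrist'); cv2.imwrite('pics/w14.png',im[:,:,::-1]);print(s['position'],s['wrist_force'])
E
```

```text
time_s: 13.4
position: [0.501, -0.104, 0.0297]
tcp_rot: [0.648, 0.762, 0.0, -0.0]
wrist_force: [-0.0, -0.3, 0.0]
opening: 0.0501
time_s: 13.9
position: [0.4986, -0.0896, 0.0297]
tcp_rot: [0.648, 0.762, -0.0, 0.0]
wrist_force: [-0.0, -1.1, 1.1]
opening: 0.0501
[ 0.49862771 -0.08964988  0.02973885] [-0.04691622 -1.09986628  1.06436589]
```

View pics/w14.png

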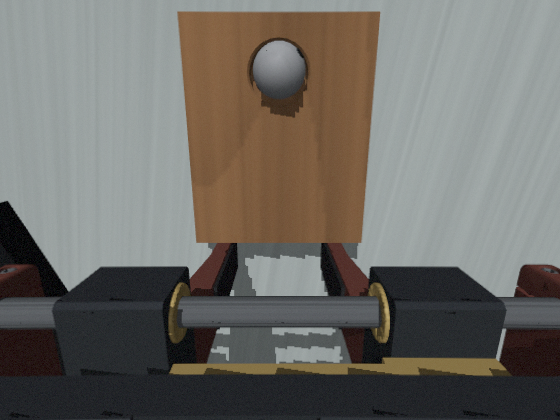

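Run:
```python
from h import *
s=bot.observe();print(s['position']);slidepose([[180,12],[378,12],[363,243],[195,243]],s); print(pix2w('wrist',[[279,243]],.018,s))
```

```text
[ 0.49854343 -0.08896442  0.02970578]
slide ctr [ 0.48826987 -0.02424572] hdg 99.24809884908267 w/l 0.08702554759976122 0.10896838987853895
[[ 0.49703037 -0.07804272  0.018     ]]
```

Contact made: slide centre at (0.488,-0.024), heading 99.2°, bead in place. I'll push with a gentle turn towards the lane's line.

```bash
python3 -m inch '[[6,-0.5,0,0,0,0.01],[14,-1,0,0,0,0.02],[23,-1.6,0,0,0,0.032],[32,-2.2,0,0,0,0.043],[42,-2.9,0,0,0,0.054]]'; python3 -m inch '[[6,-0.7,0,0,0,0.01],[14,-1.7,0,0,0,0.02],[23,-2.8,0,0,0,0.032],[32,-3.9,0,0,0,0.043],[42,-5.1,0,0,0,0.054]]'
python3 - <<'E'
from h import *
s=bot.observe();im=bot.camera('wrist'); cv2.imwrite('pics/w15.png',im[:,:,::-1]);print(s['position'],s['wrist_force'],R.from_quat(s['tcp_rot']).as_matrix()[:2,0])
E
```

```text
time_s: 14.45
position: [0.4887, -0.0477, 0.0297]
tcp_rot: [0.668, 0.744, 0.0, 0.0]
wrist_force: [0.1, -1.8, 2.1]
opening: 0.0498
time_s: 14.95
position: [0.4792, -0.0069, 0.0297]
tcp_rot: [0.688, 0.726, -0.0, 0.0]
wrist_force: [-0.0, -1.8, 2.0]
opening: 0.0503
[ 0.47919771 -0.00687035  0.02968042] [-0.02980261 -1.84151486  1.96598985] [-0.05272254  0.99860919]
```

View pics/w15.png

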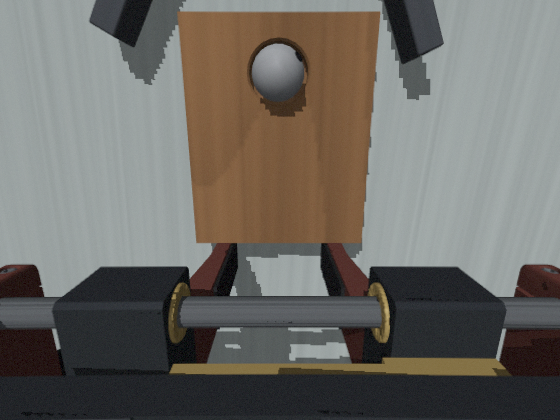

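It's sticking well: the slide's place in the view is unchanged and the bead is seated. Carrying on into the mouth.

```bash
python3 -m inch '[[6,-1.1,0,0,0,0.01],[14,-2.5,0,0,0,0.02],[23,-4.1,0,0,0,0.032],[32,-5.7,0,0,0,0.043],[41,-7.4,0,0,0,0.053]]'
python3 - <<'E'
from h import *
s=bot.observe();im=bot.camera('wrist'); cv2.imwrite('pics/w16.png',im[:,:,::-1]);print(s['position'],s['wrist_force'],R.from_quat(s['tcp_rot']).as_matrix()[:2,0])
E
```

```text
time_s: 15.5
position: [0.4695, 0.034, 0.0296]
tcp_rot: [0.707, 0.707, 0.0, -0.0]
wrist_force: [0.9, -0.5, 1.7]
opening: 0.0499
[0.46950103 0.03395882 0.02964018] [ 0.85769507 -0.49277687  1.67164404] [-2.09490227e-04  9.99999973e-01]
```

View pics/w16.png

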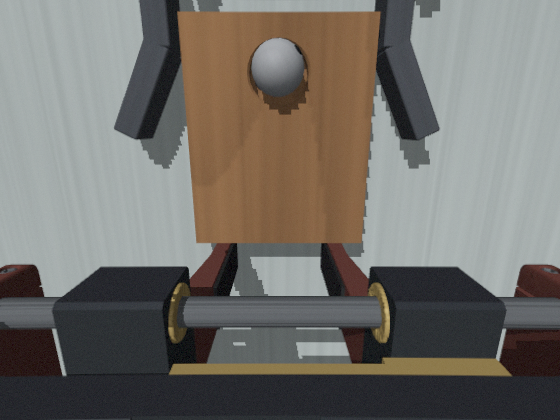

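The slide is centred at px 279, flare tips symmetric about 277. Pushing on straight, more slowly.

```bash
python3 -m inch '[[4,-0.3,0,0,0,0],[8,-0.6,0,0,0,0],[13,-0.6,0,0,0,0],[18,-0.6,0,0,0,0],[24,-0.6,0,0,0,0]]'; python3 -m inch '[[6,0,0,0,0,0],[12,0,0,0,0,0],[18,0,0,0,0,0],[24,0,0,0,0,0],[30,0,0,0,0,0]]'
python3 - <<'E'
from h import *
s=bot.observe();im=bot.camera('wrist'); cv2.imwrite('pics/w17.png',im[:,:,::-1]);print(s['position'],s['wrist_force'])
E
```

```text
time_s: 16.05
position: [0.4691, 0.0573, 0.0296]
tcp_rot: [0.707, 0.707, -0.0, 0.0]
wrist_force: [-0.1, -1.4, 0.9]
opening: 0.0495
time_s: 16.55
position: [0.469, 0.0877, 0.0296]
tcp_rot: [0.707, 0.708, -0.0, -0.0]
wrist_force: [0.4, -1.1, 0.3]
opening: 0.0502
[0.46900518 0.08767992 0.02960612] [ 0.38102237 -1.0785315   0.31365469]
```

View pics/w17.png

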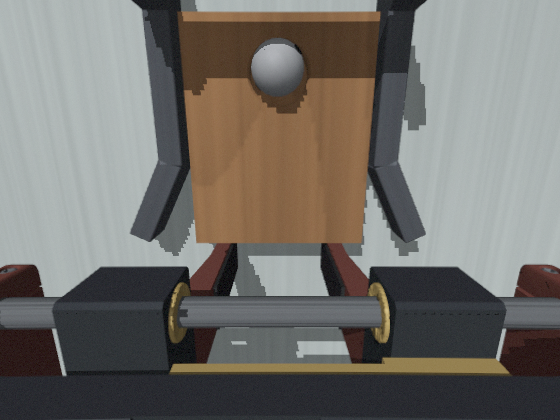

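```bash
python3 -m inch '[[5,0,0,0,0,0],[10,0,0,0,0,0],[15,0,0,0,0,0],[20,0,0,0,0,0],[24,0,0,0,0,0]]'; python3 -m inch '[[1.5,0,0,0,0,0],[3,0,0,0,0,0],[4.5,0,0,0,0,0]]'
python3 - <<'E'
from h import *
s=bot.observe();im=bot.camera('wrist'); cv2.imwrite('pics/w18.png',im[:,:,::-1]);print(s['position'],s['wrist_force'])
E
```

```text
time_s: 17.1
position: [0.469, 0.1117, 0.0296]
tcp_rot: [0.707, 0.708, 0.0, -0.0]
wrist_force: [-0.5, -2.1, 0.6]
opening: 0.0498
time_s: 17.4
position: [0.469, 0.1154, 0.0296]
tcp_rot: [0.707, 0.707, -0.0, 0.0]
wrist_force: [-0.8, -2.0, 1.1]
opening: 0.0497
[0.46902583 0.11544487 0.02962877] [-0.79249712 -2.00676059  1.14873129]
```

View pics/w18.png

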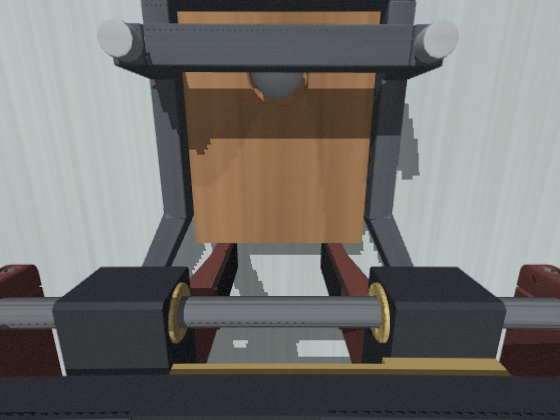

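Bead is under the bridge's edge and still seated, with a few mm to go. Creeping up to the stop while watching the force.

```bash
python3 -m inch '[[1,0,0,0,0,0],[2,0,0,0,0,0],[3,0,0,0,0,0]]'; python3 -m inch '[[0.5,0,0,0,0,0],[1,0,0,0,0,0],[1,0,0,0,0,0]]'
```

```text
time_s: 17.75
position: [0.469, 0.1186, 0.0296]
tcp_rot: [0.707, 0.707, -0.0, 0.0]
wrist_force: [-0.1, -1.6, 1.7]
opening: 0.0501
time_s: 18.05
position: [0.469, 0.1192, 0.0296]
tcp_rot: [0.707, 0.707, -0.0, 0.0]
wrist_force: [-0.6, -1.9, 0.7]
opening: 0.0501
```

```bash
python3 -m inch '[[0.5,0,0,0,0,0],[1,0,0,0,0,0],[1,0,0,0,0,0]]'
```

```text
time_s: 18.35
position: [0.469, 0.1193, 0.0296]
tcp_rot: [0.707, 0.707, -0.001, 0.0]
wrist_force: [0.5, -6.6, 2.7]
opening: 0.0501
```

Force rises to 6.6 N with no further travel, so the slide is at the stop. One more light press, then retreat straight back and up and look.

```bash
python3 -m inch '[[0.5,0,0,0,0,0],[1,0,0,0,0,0],[1,0,0,0,0,0]]'; python3 -m inch '[[-3,0,0,0,0,0],[-8,0,0,0,0,0],[-16,0,0,0,0,0],[-25,0,0,0,0,0],[-35,0,0,0,0,0]]'; python3 -m inch '[[0,0,-40,0,0,0],[0,0,-80,0,0,0],[0,0,-120,0,0,0],[0,0,-150,0,0,0],[0,0,-150,0,0,0]]'; python3 -m inch '[[25,0,-30,0,0,0],[50,0,-60,0,0,0],[80,0,-90,0,0,0],[110,0,-100,0,0,0],[110,0,-100,0,0,0]]'; python3 -m inch '[[0,0,0,0,0,0],[0,0,0,0,0,0],[0,0,0,0,0,0]]'
python3 - <<'E'
from h import *
s=bot.observe();im=bot.camera('wrist'); cv2.imwrite('pics/w19.png',im[:,:,::-1]);print(s['position'],s['tcp_rot'],s['wrist_force'])
sd=bot.camera('side');cv2.imwrite('pics/side19.png',cv2.resize(sd[220:330,240:380,::-1],None,fx=5,fy=5,interpolation=cv2.INTER_CUBIC))
sc=bot.camera('scene');cv2.imwrite('pics/scene19.png',sc[:,:,::-1])
E
```

```text
time_s: 18.65
position: [0.4689, 0.1194, 0.0296]
tcp_rot: [0.707, 0.707, -0.001, 0.001]
wrist_force: [-0.9, -9.4, 4.0]
opening: 0.0501
time_s: 19.15
position: [0.469, 0.0859, 0.0296]
tcp_rot: [0.707, 0.708, 0.0, -0.0]
wrist_force: [-0.3, -0.6, -0.3]
opening: 0.05
time_s: 19.65
position: [0.4713, 0.0865, 0.1835]
tcp_rot: [0.707, 0.707, 0.003, 0.002]
wrist_force: [-0.3, -0.1, -0.2]
opening: 0.0499
time_s: 20.15
position: [0.4689, 0.2005, 0.2808]
tcp_rot: [0.705, 0.709, 0.002, -0.0]
wrist_force: [-0.6, 0.3, -0.1]
opening: 0.0497
time_s: 20.45
position: [0.4689, 0.195, 0.2787]
tcp_rot: [0.707, 0.707, -0.001, -0.0]
wrist_force: [-0.2, -0.6, -0.5]
opening: 0.05
[0.46890995 0.19500509 0.27865545] [ 7.07420112e-01  7.06792704e-01 -9.15998149e-04 -1.41980283e-04] [-0.24053263 -0.55761282 -0.48698642]
```

View pics/w19.png

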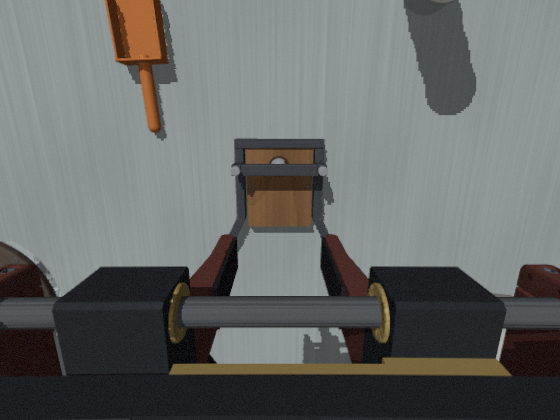

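View pics/side19.png

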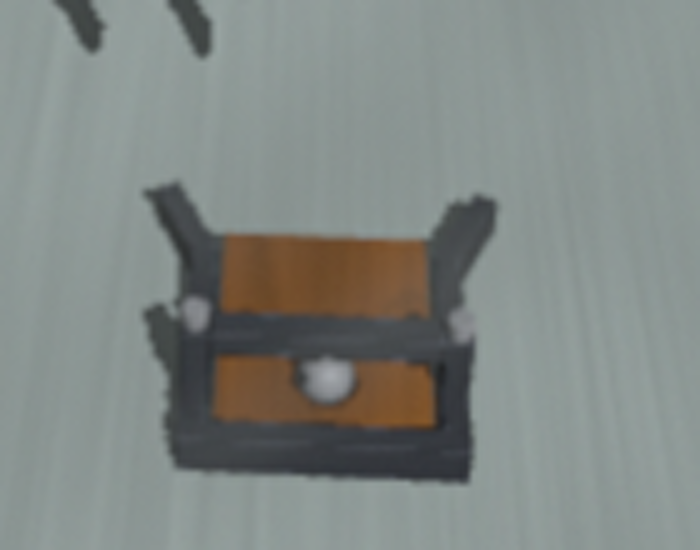

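View pics/scene19.png

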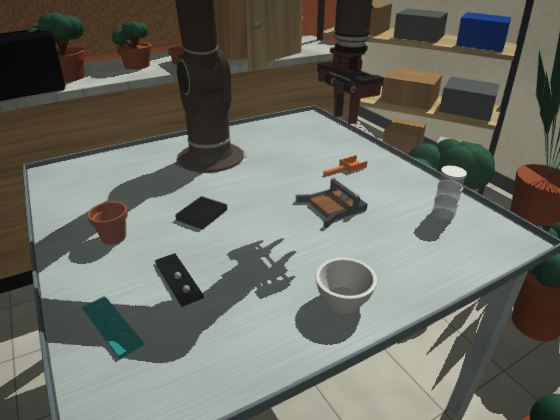

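All looks home: bead seated just ahead of the bridge, small beads in their pockets, bystanders unmoved. A numeric check before handing in.

Run:
```python
from h import *
s=bot.observe();im=bot.camera('wrist')
cv2.imwrite('pics/w20.png',cv2.resize(im[125:250,215:345,::-1],None,fx=4.6,fy=4.6,interpolation=cv2.INTER_CUBIC)); print(s['position'])
print(pix2w('wrist',[[246,227],[313.5,227]],.018,s),pix2w('wrist',[[246,149],[314,149]],.02,s))
```

```text
[0.4689939  0.19575599 0.27922828]
[[0.4219193  0.12964737 0.018     ]
 [0.51881052 0.12953498 0.018     ]] [[0.42556611 0.23979975 0.02      ]
 [0.51592739 0.23967163 0.02      ]]
```

View pics/w20.png

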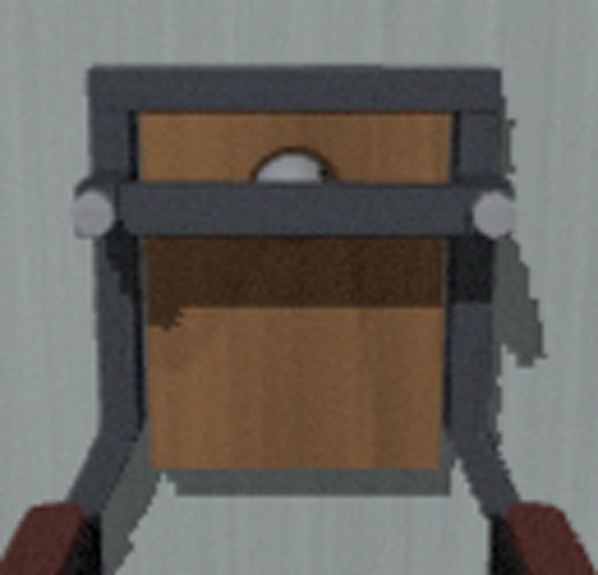

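The trailing edge is at y=0.1296 and the stop face at 0.2397. That is 110 mm, exactly the slide's length, so it is fully home, and it sits straight and centred. Handing in.

Run:
```python
from cell import bot
print(bot.finish_job())
```

```text
the job is handed in; nothing more can be done
None
```

The job is done and handed in at about 21 s. I took the large bead from the black tray and released it into the brown slide's recess while the slide was still outside the gauge. I then pushed the slide along the table with two spread fingertips until it met the back stop, where the force rose to 9.4 N with no further travel.

- **Slide:** the gap from its trailing edge to the stop face measured 110 mm, the slide's own length. It looked straight and centred between the rails.
- **Beads:** the large bead was seated in its recess, and both small beads were still in their pockets.
- **Bystanders:** the bowl, jars, scoop and pot looked unmoved in the pictures; I did not measure them.
- **Robot:** the gripper was clear of everything at hand-in.

**Disagreement:** at the start, the recognised positions from the scene and side cameras differed by 1–3 cm. My own pixel-based measurements agreed to within about 5 mm for the bead. For the slide, the side camera put the leading corners up to about 2.5 cm off. I worked from the wrist camera instead, and the grasp, placing and push all came out as it predicted.

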